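# Close up the pans in the topping rail

### The arm

A 6-joint arm with a two-finger parallel gripper is mounted at the origin on the work surface. World frame = base frame: x ahead of the robot, y to its left, z up, the work surface at z = 0. Lengths are in m, angles in rad, forces in N, time in s.
With the tool pointing down it reaches from about 0.25 to 0.775 m from the base axis. Payload 4 kg.
Tool frame: the origin (TCP) lies midway between the tips of the shut fingers; the grasp point (between the pads) lies 19 mm behind it (robot.tcp_to_grasp is the distance from the TCP to the grasp point, in m); z points along the fingers, x is the direction in which the jaws open and shut, and the axes are right-handed (so a half turn about z gives the same grasp; the last joint's range is limited). The gripper opens to 94 mm and grips with 3 to 60 N. Pads are 16 mm wide; open, the fingers measure 119 mm over their backs; the gripper's body (75 mm by 177 mm) begins 78 mm behind the grasp point.
Start: joints at [-1.453, 0.087, 1.371, -0, 1.684, -0.103], TCP at [0.12, -0.537, 0.206] pointing down, gripper open.
Joint ranges: [-3.1, 3.1], [-0.76, 2.03], [0.27, 2.55], [-1.08, 4.22], [0.17, 2.65], [-2.57, 2.57]. Speed limits (rad/s): [2.79, 2.79, 3.14, 3.14, 3.14, 3.14].

### API

Orientations are given as [roll, pitch, yaw] about the fixed x, y, z axes, in that order (R = Rz(yaw) Ry(pitch) Rx(roll)).
In Python, from bench import get_obs, vision, robot gives the robot as it stands.
- The arm moves only by the tool servo_tool, never from a script. Its argument "targets" is text: rows parted by semicolons, each of 7 numbers parted by spaces: the opening, from 0 (shut) to 1 (fully open), then the shift along the tool's x, y, z as a fraction of full scale, then the turn, a rotation vector about the tool's x, y, z as a fraction of full scale. A call has 1 to 12 rows; each row is the pose to reach, as a shift and turn from the pose commanded when the call began, along the tool's axes at that moment, turning the shorter way round; what a row does not reach only later rows make up. Full scale, the value 1, is 0.25 m for a shift and pi rad for a turn. A row lasts 1/12 s, in which the tool goes at most 41.7 mm and 7.16 degrees, less where a joint would pass 70% of its speed; a pose out of reach is approached as far as the arm can. A call with a number of a shift or a turn outside -1 to 1 is refused whole. A call with a gripper value outside its range is refused whole. The fingers move at their own pace and stop on an object; the grip force is fixed at half the most. Time passes only in rows, so rows that repeat a pose let the fingers close. It gives the time, the measured TCP pose, the force and the opening at its end, in the units of the state.
- get_obs(): the state, without advancing time (a new reading comes with each control period).
- vision.snapshot(name): name is "scene" or "top" or "wrist"; returns a dict with "image" (420x560x3 uint8, red, green, blue), "mtx" (3x3 intrinsics, pixels), "world_from_camera" (4x4, takes a point from camera to world coordinates); the wrist camera has in their place "T_tool_cam" (4x4, takes a point from camera to tool coordinates, whose origin is the TCP and whose axes are the tool frame's). Camera axes: x right, y down, z forward; pixel columns grow to the right and rows downward; lengths in m; the calibration is good to about 2 mm. A picture is of the moment at which its call begins: read the wrist's pose just before it. There is no depth.
- robot.close_job(): hands the job in, once; it reports no verdict.
The state is a dict: "time": time; "joint_positions": joint angles; "qvel": joint speeds; "joint_torque": joint torques, N m; "tool_pos": TCP position; "ee_rot": TCP orientation; "wrist_force": force on the tool from outside, world axes, zero at the start; "wrist_torque": the same for the moment, N m; "width": finger opening in m.
Only numpy, scipy, OpenCV 4.12 (cv2) and the standard library are available. Lean on these libraries where they do the work, as an engineer would, in place of code of your own. Each camera call takes 0.05 s, during which the arm holds its last target.

### The job

Make room for the spare pan in the topping rail on the counter: from behind the last pan, slide the whole touching row of four lidded pans along the rail as one closed-up train until it is fully home against the end stop by the chiller housing, leaving no gaps. Push gently, do not lift or tip the pans, keep off their lids and knobs, and leave everything else on the counter where it is.

Things in the scene. Friction and masses are not known exactly. Their poses are not given: they have to be found in the camera images.
- rail: Fixed steel topping rail, a trough that pans hang in. Origin on the table under the trough's middle; y runs along it to the end stop, x across it (away from the robot at yaw 0). Trough 664 mm long, 164 wide, floor 54 mm above the table. Rims rest on ledges at 145 mm, between decks at 150 mm (2 mm side play). Decks: x -130 to -90 and 90 to 150. Housing beyond the stop: 150 mm long, 192 high.
- stop (a point): Middle of the end stop's inner face, on the trough's centre line, 147.5 mm above the table (half-way up the pan rims): the first pan must meet this face. It is the trough's end by the chiller housing, on the robot's left; the stop rises to 167 mm. Axes as the rail's.
- far_end (a point): Middle of the inner face of the trough's other end wall, same height, on the robot's right, level with the decks. Axes as the rail's.
- pan1: Ninth-size steel food pan with a steel lid, one of four in the row, order varies. Rim 176 mm across x 108 along the trough x 5 thick; below it 10 mm narrower on each side, 60 deep. Lid top 8 mm above the origin and fast. Origin: middle of the rim's underside, on the ledges 145 mm above the table; y along the trough. 0.3 to 0.6 kg, slides with dry friction.
- pan1_lid: Lid of pan1 with its black knob, fast on the pan, not to be touched: plate 168 x 100 x 3 mm, set 4 mm in from the rim's edges; knob 24 mm across, its top 22 mm above the origin. Origin: middle of the plate's underside, level with the rim's top, 150 mm above the table.
- pan2: Ninth-size steel food pan with a clear lid, small cakes inside, one of four in the row, order varies. Rim 176 mm across x 108 along the trough x 5 thick; below it 10 mm narrower on each side, 60 deep. Lid top 8 mm above the origin and fast. Origin: middle of the rim's underside, on the ledges 145 mm above the table; y along the trough. 0.3 to 0.6 kg, slides with dry friction.
- pan2_lid: Lid of pan2 with its black knob, fast on the pan, not to be touched: plate 168 x 100 x 3 mm, set 4 mm in from the rim's edges; knob 24 mm across, its top 22 mm above the origin. Origin: middle of the plate's underside, level with the rim's top, 150 mm above the table.
- pan3: Ninth-size steel food pan with a steel lid, one of four in the row, order varies. Rim 176 mm across x 108 along the trough x 5 thick; below it 10 mm narrower on each side, 60 deep. Lid top 8 mm above the origin and fast. Origin: middle of the rim's underside, on the ledges 145 mm above the table; y along the trough. 0.3 to 0.6 kg, slides with dry friction.
- pan3_lid: Lid of pan3 with its black knob, fast on the pan, not to be touched: plate 168 x 100 x 3 mm, set 4 mm in from the rim's edges; knob 24 mm across, its top 22 mm above the origin. Origin: middle of the plate's underside, level with the rim's top, 150 mm above the table.
- pan4: Ninth-size steel food pan with a clear lid, small cakes inside, one of four in the row, order varies. Rim 176 mm across x 108 along the trough x 5 thick; below it 10 mm narrower on each side, 60 deep. Lid top 8 mm above the origin and fast. Origin: middle of the rim's underside, on the ledges 145 mm above the table; y along the trough. 0.3 to 0.6 kg, slides with dry friction.
- pan4_lid: Lid of pan4 with its black knob, fast on the pan, not to be touched: plate 168 x 100 x 3 mm, set 4 mm in from the rim's edges; knob 24 mm across, its top 22 mm above the origin. Origin: middle of the plate's underside, level with the rim's top, 150 mm above the table.
- shaker1: Amber glass shaker with a steel cap, 46 mm across, 78 mm high, standing on the rear deck of the rail, a bystander; origin under its middle.
- shaker2: White shaker with a metal cap, 46 mm across, 78 mm high, standing on the rear deck of the rail, a bystander; origin under its middle.
- spare_pan: Empty open ninth-size steel pan (176 x 108 x 65 mm) waiting on top of the chiller housing, a bystander; origin under its middle.
- syrup: Amber bottle, 60 mm across, 170 mm high, behind the rail, a bystander; origin under its middle.
- jar: Glass jar, 84 mm across, 110 mm high, behind the rail, a bystander; origin under its middle.
- small_cake: Small round leaf-wrapped cake, 64 mm across, 32 mm high, on the wire rack at the right, a bystander; origin under its middle.
- cake: Round leaf-wrapped cake, 204 mm across, 58 mm high, on the wire rack at the right, a bystander; origin under its middle.

How it is judged:
At the end, for the whole second after the job is handed in: All four pans hang level in the rail, packed against the end stop: every pan's middle is within 384 mm of the stop's face along the rail (four pans of 108 mm, with at most 6 mm of gaps in all), seated on the ledges to within about 5 mm, tilted less than 0.04 rad, at rest (y of each of pan1, pan2, pan3, pan4 in the frame of stop above -0.384 m and z of pan1 in the frame of stop between -0.007 and 0.003 m and angle between each of pan1, pan2, pan3, pan4's own z axis and vertical below 0.04 rad and linear speed of each of pan1, pan2, pan3, pan4 below 0.01 m/s and z of pan2 in the frame of stop between -0.007 and 0.003 m and z of pan3 in the frame of stop between -0.007 and 0.003 m and z of pan4 in the frame of stop between -0.007 and 0.003 m); the robot touches nothing.
It fails at once if a pan is lifted more than 10 mm off the ledges or tipped more than 0.12 rad (z of any of pan1, pan2, pan3, pan4 in the frame of stop above 0.0075 m or angle between any of pan1, pan2, pan3, pan4's own z axis and vertical above 0.12 rad).
It fails at once if the train is pulled apart: gaps of more than 20 mm in the row (distance between pan1 and pan2 above 0.344 m or distance between any of pan1, pan2 and pan3 above 0.344 m or distance between any of pan1, pan2, pan3 and pan4 above 0.344 m).
It fails at once if the pans are rammed: a pan goes faster than 0.35 m/s or is pushed with more than 80 N (linear speed of any of pan1, pan2, pan3, pan4 above 0.35 m/s or contact force between the fingers and pan1 above 80 N or contact force between the fingers and pan2 above 80 N or contact force between the fingers and pan3 above 80 N or contact force between the fingers and pan4 above 80 N).
It fails at once if a lid or its knob is touched (contact force between any of the fingers, the arm and pan1_lid above 2 N or contact force between any of the fingers, the arm and pan2_lid above 2 N or contact force between any of the fingers, the arm and pan3_lid above 2 N or contact force between any of the fingers, the arm and pan4_lid above 2 N).
It fails at once if another thing on the counter is moved more than 20 mm or tipped (distance of any of shaker1, shaker2, spare_pan, syrup, jar, small_cake, cake from where it was at the start of the episode above 0.02 m or angle between any of shaker1, shaker2, spare_pan, syrup, jar, small_cake, cake's own z axis and vertical above 0.3 rad).
It also fails if it takes over 32 s, if anything falls off the work surface, if the arm or the gripper's body presses on something with over 40 N, if the wrist force passes 120 N, or if a joint passes its speed limit or range.

## Working session

There is one attempt and no reset: what is moved stays moved. The work goes in short steps, Python scripts to look and compute and a tool call to move; the robot and the scene stay as the last step left them, time stands still between calls to the robot, and variables do not carry over. Pictures are saved under pics/ and viewed, and the job is handed in when it is done.

Besides the shell and the picture viewer there is one more tool, called after "Emit:" by a JSON object that holds its "method" and its "body", one argument or row to a line. servo_tool: Moves the arm, as the interface text tells. Its arguments: {"type":"object","properties":{"targets":{"type":"string"}},"required":["targets"]}

```bash
mkdir -p pics; ls; python3 - <<'E'
from bench import get_obs, vision, robot
import cv2,numpy as np
o=get_obs(); print(o)
for n in ["scene","top","wrist"]:
    s=vision.snapshot(n); cv2.imwrite(f"pics/{n}0.png",s["image"][:,:,::-1])
    print(n,{k:np.round(v,4).tolist() for k,v in s.items() if k!="image"})
E
```

```text
pics
{'time': 0.0, 'joint_positions': array([-1.45309045e+00,  8.79282175e-02,  1.37219556e+00,  3.33201853e-05,
        1.68361350e+00, -1.03077195e-01]), 'qvel': array([-0.00046562,  0.00019373, -0.00026083, -0.00017445, -0.0001308 ,
        0.00024828]), 'joint_torque': array([-1.48643798e-03, -3.40184104e+01, -3.02427649e+01,  7.15513900e-02,
        3.31027131e-02, -1.74030642e-04]), 'tool_pos': array([ 0.12040256, -0.53611132,  0.2043486 ]), 'ee_rot': array([-3.14133904e+00,  2.12982627e-03, -1.35000927e+00]), 'wrist_force': array([0.37919753, 0.79837998, 0.75467769]), 'wrist_torque': array([ 0.04093515, -0.04644523, -0.01651584]), 'width': 0.09410017791628192}
scene {'mtx': [[480.9004, 0.0, 278.2712], [0.0, 480.9004, 212.4775], [0.0, 0.0, 1.0]], 'world_from_camera': [[0.3849, 0.5238, -0.76, 1.7309], [0.9228, -0.2035, 0.3271, -0.508], [0.0167, -0.8272, -0.5617, 0.9528], [0.0, 0.0, 0.0, 1.0]]}
top {'mtx': [[380.9793, 0.0, 281.0369], [0.0, 380.9793, 217.0995], [0.0, 0.0, 1.0]], 'world_from_camera': [[-0.0219, -0.9912, 0.1305, 0.4437], [-0.9998, 0.0215, -0.0046, -0.0229], [0.0018, -0.1306, -0.9914, 1.3922], [0.0, 0.0, 0.0, 1.0]]}
wrist {'mtx': [[296.5344, 0.0, 278.0586], [0.0, 296.5344, 207.5914], [0.0, 0.0, 1.0]], 'T_tool_cam': [[1.0, -0.0013, -0.0005, 0.001], [0.0013, 0.958, 0.2866, -0.0844], [0.0001, -0.2866, 0.958, -0.1772], [0.0, 0.0, 0.0, 1.0]]}
```

View pics/scene0.png

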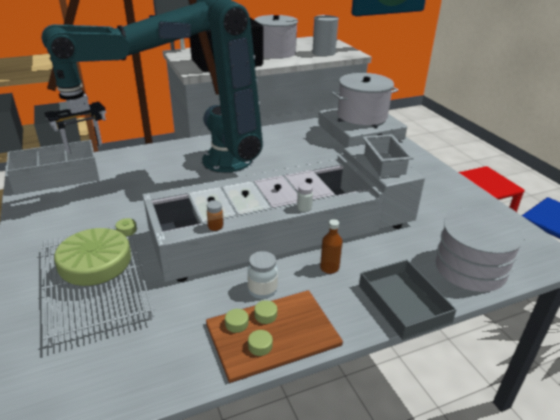

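View pics/top0.png

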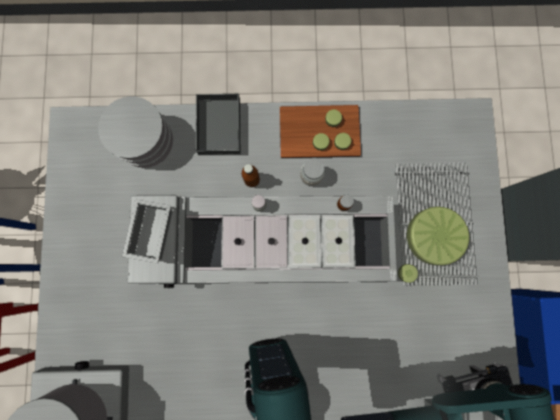

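View pics/wrist0.png

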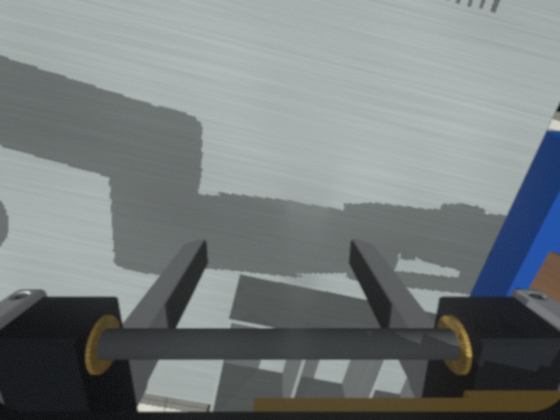

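The top view shows the rail at columns 185–395, rows 198–283. The row of pans spans columns 221–355, with dark gaps at 190–221 (stop side) and 355–388 (behind the last pan). I'll zoom in next.

```bash
cat > h.py <<'E'
import cv2,numpy as np
from bench import get_obs, vision, robot
def ray(s,uv,z):
    M=s["world_from_camera"]; d=np.linalg.inv(s["mtx"])@np.array([uv[0],uv[1],1.]); d=M[:3,:3]@d; c=M[:3,3]
    return c+d*(z-c[2])/d[2]
def ray2(a,b):
    A=[];C=[];D=[]
    for s,uv in (a,b):
        M=s["world_from_camera"]; d=M[:3,:3]@np.linalg.inv(s["mtx"])@np.array([uv[0],uv[1],1.]); D.append(d/np.linalg.norm(d)); C.append(M[:3,3])
    t=np.linalg.lstsq(np.c_[D[0],-D[1]],C[1]-C[0],rcond=None)[0]
    p,q=C[0]+t[0]*D[0],C[1]+t[1]*D[1]
    return (p+q)/2,np.linalg.norm(p-q)
E
python3 - <<'E'
import cv2
im=cv2.imread("pics/top0.png"); cv2.imwrite("pics/top0z.png",cv2.resize(im[190:290,170:410],None,fx=3.3,fy=3.3,interpolation=cv2.INTER_CUBIC))
im=cv2.imread("pics/scene0.png"); cv2.imwrite("pics/scene0z.png",cv2.resize(im[140:280,140:430],None,fx=2.7,fy=2.7,interpolation=cv2.INTER_CUBIC))
E
```

```text
(no output)
```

View pics/top0z.png

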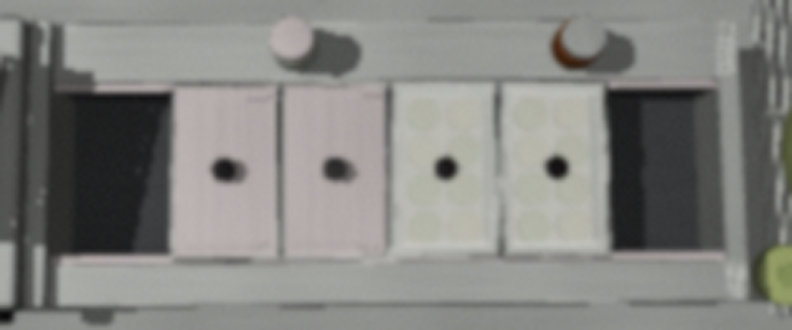

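View pics/scene0z.png

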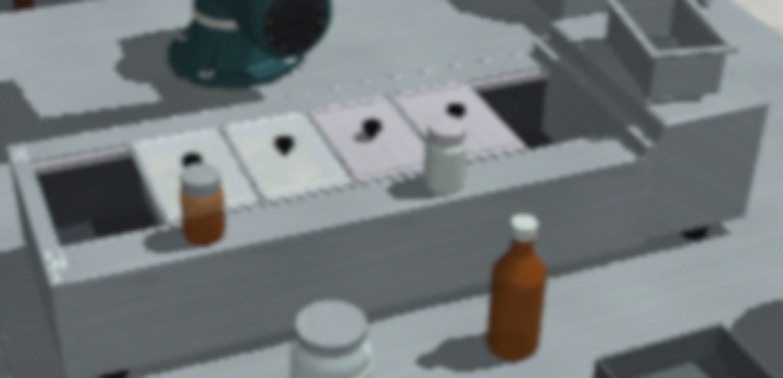

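```bash
python3 - <<'E'
from h import *
s=vision.snapshot("top"); c=vision.snapshot("scene")
T=lambda U,V:((U+.5)/3.3-.5+170,(V+.5)/3.3-.5+190)
S=lambda U,V:((U+.5)/2.7-.5+140,(V+.5)/2.7-.5+140)
for n,p,z in [("pan last right far",(609,86),.15),("right near",(611,254),.15),("first left far",(172,86),.15),("left near",(174,256),.15),("stop top far",(55,30),.167),("stop top near",(50,300),.167),("farend far",(718,85),.15),("farend near",(727,254),.15),("trough far at left",(120,84),.15),("trough near left",(120,260),.15),
("trough far right",(680,82),.15),("near right",(680,254),.15),("rear deck outer",(400,22),.15),("front deck outer",(400,302),.15),
 ("far wall outer",(746,20),.15)]:
    print(n,np.round(ray(s,T(*p),z),4))
for k,(a,b) in {"knobR":((557,165),(191,158)),"knob2":((446,165),(284,143)),"knob3":((335,166),(374,125)),"knob4":((223,167),(457,107)),"pan right far corner":((609,86),(160,225)),"pan right near":((611,254),(134,146))}.items():
    p,e=ray2((s,T(*a)),(c,S(*b))); print(k,np.round(p,4),round(e,4))
E
```

```text
pan last right far [ 0.6066 -0.2696  0.15  ]
right near [ 0.4405 -0.2637  0.15  ]
first left far [0.6161 0.1661 0.15  ]
left near [0.448  0.1644 0.15  ]
stop top far [0.6721 0.279  0.167 ]
stop top near [0.4086 0.2811 0.167 ]
farend far [ 0.6053 -0.3784  0.15  ]
farend near [ 0.4381 -0.3774  0.15  ]
trough far at left [0.6192 0.2179 0.15  ]
trough near left [0.4452 0.2172 0.15  ]
trough far right [ 0.6091 -0.3406  0.15  ]
near right [ 0.4391 -0.3314  0.15  ]
rear deck outer [ 0.6759 -0.0628  0.15  ]
front deck outer [ 0.3987 -0.0558  0.15  ]
far wall outer [ 0.6705 -0.4103  0.15  ]
knobR [ 0.5272 -0.2125  0.1699] 0.0023
knob2 [ 0.5299 -0.1041  0.1671] 0.0013
knob3 [0.5317 0.0053 0.1684] 0.0013
knob4 [0.5326 0.1134 0.1707] 0.0003
pan right far corner [ 0.6069 -0.2712  0.1461] 0.0018
pan right near [ 0.4413 -0.2617  0.1473] 0.0051
```

Reading the two views together:
- **Knobs:** they triangulate to z ≈ 0.169 (expected 0.167), spaced 108 mm apart on a line with yaw ≈ −0.016.
- **Last pan:** the rear edge is at y ≈ −0.267, z ≈ 0.147.
- **Far wall:** y ≈ −0.378.
- **Stop:** y ≈ 0.283, so the row travels about 0.118 m.

I'll push with the fingers shut, jaws along the rail and on its centre line.

Emit:
{"method": "servo_tool", "body": {
  "targets": "0 -0.256 -0.888 0 0 0 0.075;0 -0.256 -0.888 0 0 0 0.075;0 -0.256 -0.888 0 0 0 0.075;0 -0.256 -0.888 0 0 0 0.075;0 -0.256 -0.888 0 0 0 0.075;0 -0.256 -0.888 0 0 0 0.075;0 -0.256 -0.888 0 0 0 0.075;0 -0.256 -0.888 0 0 0 0.075;0 -0.256 -0.888 0 0 0 0.075"
}}

```text
time: 1.0
tool_pos: [0.3226, -0.4258, 0.2053]
ee_rot: [3.141, -0.0, -1.586]
wrist_force: [0.2, -0.1, 0.1]
width: 0.0374
```

Emit:
{"method": "servo_tool", "body": {
  "targets": "0 -0.456 -0.803 0 0 0 0;0 -0.456 -0.803 0 0 0 0;0 -0.456 -0.803 0 0 0 0;0 -0.456 -0.803 0 0 0 0;0 -0.456 -0.803 0 0 0 0;0 -0.456 -0.803 0 0 0 0;0 -0.456 -0.803 0 0 0 0;0 -0.456 -0.803 0 0 0 0;0 -0.456 -0.803 0 0 0 0"
}}

```text
time: 1.75
tool_pos: [0.5241, -0.3162, 0.2053]
ee_rot: [3.14, -0.001, -1.588]
wrist_force: [-0.6, -1.1, -0.2]
width: 0.0008
```

```bash
python3 - <<'E'
from h import *
print(get_obs()["tool_pos"],get_obs()["width"])
for n in ["top","wrist"]:
    s=vision.snapshot(n); im=s["image"][:,:,::-1]
    if n=="top": im=cv2.resize(im[180:300,170:410],None,fx=3.3,fy=3.3,interpolation=cv2.INTER_CUBIC)
    cv2.imwrite(f"pics/{n}1.png",im)
E
```

```text
[ 0.52408635 -0.31615736  0.20527933] 0.0007522998254022135
```

View pics/wrist1.png

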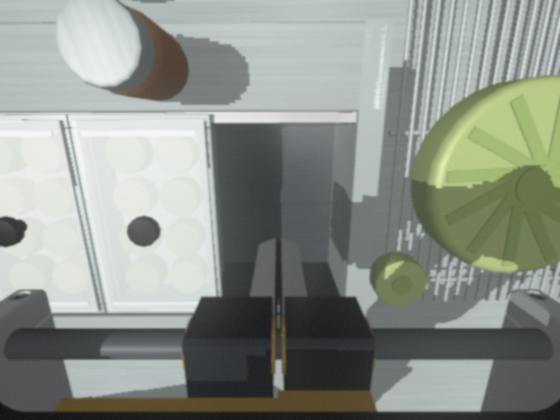

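View pics/top1.png

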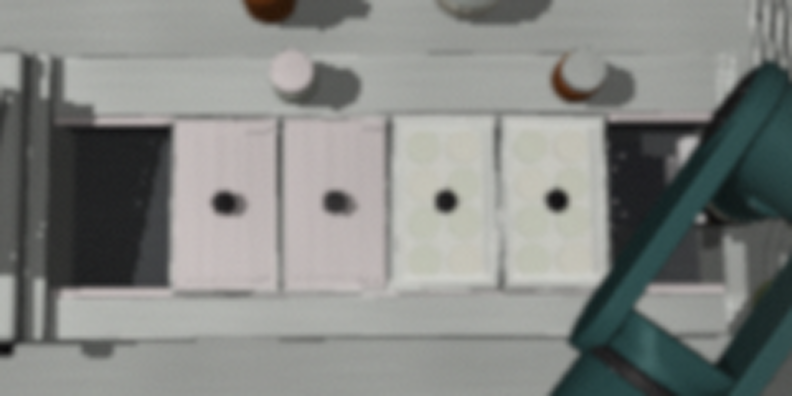

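The wrist view shows the last pan's rear edge at columns 213–217, with its corners at about (212,118) and (217,311). The far wall is at column 357 and the shut fingers at column 278, inside the gap. I'll measure these from here.

```bash
cat >> h.py <<'E'
from scipy.spatial.transform import Rotation as Ro
def wrist():
    o=get_obs(); s=vision.snapshot("wrist"); M=np.eye(4); M[:3,:3]=Ro.from_euler("xyz",o["ee_rot"]).as_matrix(); M[:3,3]=o["tool_pos"]
    s["world_from_camera"]=M@s["T_tool_cam"]; return s
E
python3 - <<'E'
from h import *
w=wrist(); s=vision.snapshot("top")
for n,p,z in [("far corner",(212,117),.15),("near corner",(217,312),.15),("farwall far",(357,119),.15),("trough rear edge at wall",(300,112),.15),("knob",(144,230),.167),("wall near",(345,318),.15)]:
    print(n,np.round(ray(w,p,z),4))
T=lambda U,V:((U+.5)/3.3-.5+170,(V+.5)/3.3-.5+190)
for k,a,b in [("far",(212,117),(609,86)),("near",(217,312),(611,254)),("knob",(144,229),(557,165))]:
    print(k,ray2((w,a),(s,T(*b))))
E
```

```text
far corner [ 0.6108 -0.269   0.15  ]
near corner [ 0.4401 -0.2594  0.15  ]
farwall far [ 0.6073 -0.378   0.15  ]
trough rear edge at wall [ 0.6131 -0.3351  0.15  ]
knob [ 0.5278 -0.2128  0.167 ]
wall near [ 0.4313 -0.377   0.15  ]
far (array([ 0.60881755, -0.2693086 ,  0.14843716]), np.float64(0.00413068288956858))
near (array([ 0.44142526, -0.26160006,  0.15333098]), np.float64(0.003365263948621904))
knob (array([ 0.52790542, -0.21206604,  0.16517362]), np.float64(1.7430170032079122e-05))
```

Emit:
{"method": "servo_tool", "body": {
  "targets": "0 0 -0.010 0.1 0 0 0;0 0 -0.010 0.2 0 0 0;0 0 -0.010 0.3 0 0 0;0 0 -0.010 0.3 0 0 0;0 -0.04 -0.010 0.3 0 0 0;0 -0.08 -0.010 0.3 0 0 0;0 -0.1 -0.010 0.3 0 0 0;0 -0.1 -0.010 0.3 0 0 0"
}}

```text
time: 2.62
tool_pos: [0.5295, -0.2887, 0.1332]
ee_rot: [-3.138, -0.002, -1.584]
wrist_force: [0.5, 0.1, 0.6]
width: 0.0004
```

```bash
python3 - <<'E'
from h import *
w=wrist(); cv2.imwrite("pics/wrist2.png",w["image"][:,:,::-1]); print(get_obs()["wrist_force"],get_obs()["tool_pos"])
E
```

```text
[-0.51627739  0.48952249  0.33527105] [ 0.52933139 -0.28928497  0.13285859]
```

View pics/wrist2.png

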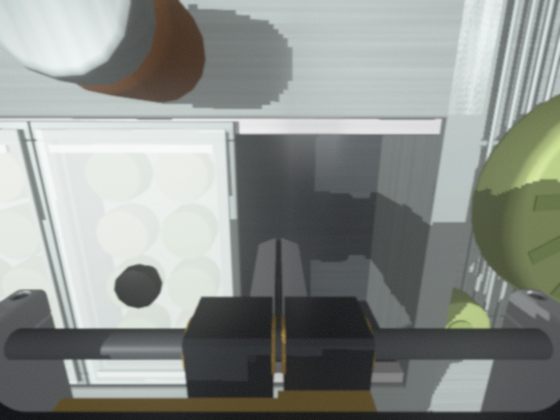

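The fingers are inside the trough about 12 mm behind the pan, and the clearances look right: rim edge at columns 230–236, fingers at 250–306. I'll start the slow push now.

Emit:
{"method": "servo_tool", "body": {
  "targets": "0 -0.010 0.006 0.012 0 0 0;0 -0.022 0.006 0.012 0 0 0;0 -0.034 0.006 0.012 0 0 0;0 -0.046 0.006 0.012 0 0 0;0 -0.058 0.006 0.012 0 0 0;0 -0.070 0.006 0.012 0 0 0;0 -0.082 0.006 0.012 0 0 0;0 -0.094 0.006 0.012 0 0 0;0 -0.106 0.006 0.012 0 0 0;0 -0.118 0.006 0.012 0 0 0;0 -0.130 0.006 0.012 0 0 0;0 -0.142 0.006 0.012 0 0 0"
}}

```text
time: 3.67
tool_pos: [0.5271, -0.258, 0.1277]
ee_rot: [-3.141, -0.008, -1.588]
wrist_force: [-0.5, -8.8, -1.4]
width: 0.0006
```

```bash
python3 - <<'E'
from h import *
w=wrist(); print(get_obs()["wrist_force"],get_obs()["tool_pos"])
t=vision.snapshot("top")["image"][:,:,::-1]
t=cv2.resize(t[190:290,170:410],None,fx=2.333,fy=2.333,interpolation=cv2.INTER_CUBIC)
cv2.imwrite("pics/c3.png",np.vstack([w["image"][:360,:,::-1],t]))
E
```

```text
[-0.36624592 -7.1783368  -1.99318106] [ 0.52710566 -0.25711854  0.12769062]
```

View pics/c3.png

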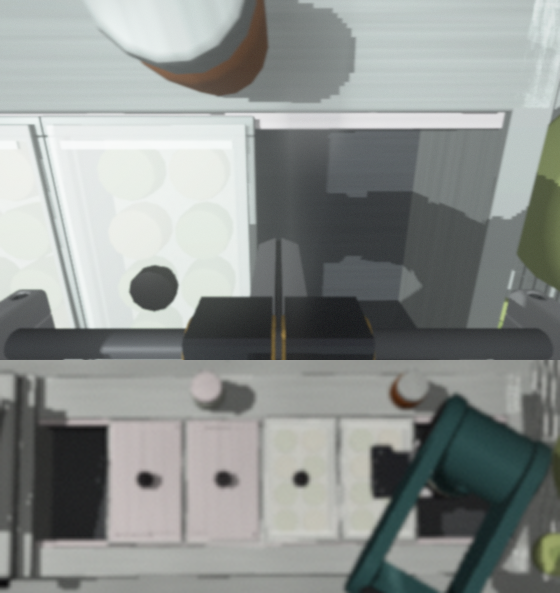

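The train has moved about 18 mm under roughly 8 N. The pan is level, and the fingers are on the rim at column 253, clear of the lid. I'll continue.

Emit:
{"method": "servo_tool", "body": {
  "targets": "0 -0.010 0 0 0 0 0;0 -0.022 0 0 0 0 0;0 -0.036 0 0 0 0 0;0 -0.050 0 0 0 0 0;0 -0.066 0 0 0 0 0;0 -0.082 0 0 0 0 0;0 -0.098 0 0 0 0 0;0 -0.114 0 0 0 0 0;0 -0.130 0 0 0 0 0;0 -0.146 0 0 0 0 0;0 -0.162 0 0 0 0 0;0 -0.178 0 0 0 0 0"
}}

```text
time: 4.77
tool_pos: [0.5277, -0.2134, 0.1276]
ee_rot: [-3.142, -0.008, -1.588]
wrist_force: [0.7, -7.6, -1.3]
width: 0.0007
```

Emit:
{"method": "servo_tool", "body": {
  "targets": "0 -0.010 0 0 0 0 0;0 -0.022 0 0 0 0 0;0 -0.034 0 0 0 0 0;0 -0.046 0 0 0 0 0;0 -0.058 0 0 0 0 0;0 -0.070 0 0 0 0 0;0 -0.082 0 0 0 0 0;0 -0.094 0 0 0 0 0;0 -0.106 0 0 0 0 0;0 -0.118 0 0 0 0 0"
}}

```text
time: 5.6
tool_pos: [0.5282, -0.1839, 0.1276]
ee_rot: [3.142, -0.008, -1.588]
wrist_force: [-0.1, -9.1, -2.1]
width: 0.0004
```

```bash
python3 - <<'E'
from h import *
w=wrist(); print(get_obs()["wrist_force"],get_obs()["tool_pos"])
t=vision.snapshot("top")["image"][:,:,::-1]
t=cv2.resize(t[190:290,170:410],None,fx=2.333,fy=2.333,interpolation=cv2.INTER_CUBIC)
cv2.imwrite("pics/c4.png",np.vstack([w["image"][:360,:,::-1],t]))
E
```

```text
[-0.24336489 -8.44069489 -1.15707788] [ 0.52817037 -0.18309055  0.12754489]
```

View pics/c4.png

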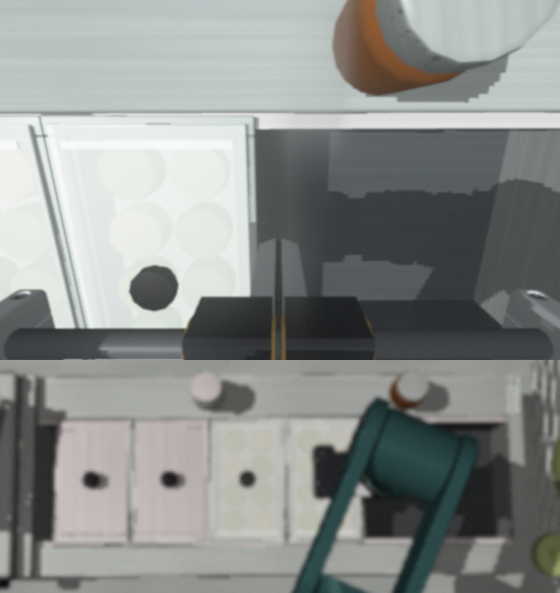

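The shaker is undisturbed. The first pan's leading edge is at column 55 in the lower panel and the stop is at about 39, so roughly 22 mm remain. I'll go slower and watch the force.

Emit:
{"method": "servo_tool", "body": {
  "targets": "0 -0.006 0 0 0 0 0;0 -0.014 0 0 0 0 0;0 -0.022 0 0 0 0 0;0 -0.030 0 0 0 0 0;0 -0.038 0 0 0 0 0;0 -0.046 0 0 0 0 0;0 -0.054 0 0 0 0 0;0 -0.060 0 0 0 0 0;0 -0.066 0 0 0 0 0"
}}

```text
time: 6.45
tool_pos: [0.5284, -0.1675, 0.1275]
ee_rot: [3.141, -0.008, -1.588]
wrist_force: [-0.9, -8.0, -1.9]
width: 0.0003
```

Emit:
{"method": "servo_tool", "body": {
  "targets": "0 -0.004 0 0 0 0 0;0 -0.008 0 0 0 0 0;0 -0.012 0 0 0 0 0"
}}

```text
time: 6.7
tool_pos: [0.5284, -0.1645, 0.1275]
ee_rot: [3.141, -0.008, -1.588]
wrist_force: [-0.2, -9.4, -0.6]
width: 0.0002
```

Emit:
{"method": "servo_tool", "body": {
  "targets": "0 -0.004 0 0 0 0 0;0 -0.008 0 0 0 0 0;0 -0.012 0 0 0 0 0"
}}

```text
time: 6.95
tool_pos: [0.5285, -0.1615, 0.1275]
ee_rot: [3.141, -0.008, -1.588]
wrist_force: [-0.4, -8.6, -1.5]
width: 0.0003
```

Emit:
{"method": "servo_tool", "body": {
  "targets": "0 -0.004 0 0 0 0 0;0 -0.008 0 0 0 0 0;0 -0.012 0 0 0 0 0"
}}

```text
time: 7.2
tool_pos: [0.5285, -0.1586, 0.1275]
ee_rot: [3.141, -0.008, -1.588]
wrist_force: [-0.7, -9.4, -1.4]
width: 0.0002
```

Emit:
{"method": "servo_tool", "body": {
  "targets": "0 -0.004 0 0 0 0 0;0 -0.008 0 0 0 0 0;0 -0.012 0 0 0 0 0"
}}

```text
time: 7.45
tool_pos: [0.5286, -0.1576, 0.1278]
ee_rot: [-3.141, -0.012, -1.589]
wrist_force: [-1.1, -15.1, -1.5]
width: 0.0003
```

Emit:
{"method": "servo_tool", "body": {
  "targets": "0 -0.004 0 0 0 0 0;0 -0.008 0 0 0 0 0;0 -0.012 0 0 0 0 0"
}}

```text
time: 7.7
tool_pos: [0.5287, -0.1576, 0.1282]
ee_rot: [-3.141, -0.018, -1.59]
wrist_force: [-1.1, -21.5, -1.8]
width: 0.0004
```

```bash
python3 - <<'E'
from h import *
w=wrist(); print(get_obs()["wrist_force"],get_obs()["tool_pos"])
t=vision.snapshot("top")["image"][:,:,::-1]
t=cv2.resize(t[190:290,170:410],None,fx=2.333,fy=2.333,interpolation=cv2.INTER_CUBIC)
cv2.imwrite("pics/c5.png",np.vstack([w["image"][:360,:,::-1],t]))
E
```

```text
[ -0.24154903 -19.82526591  -1.40540574] [ 0.52870267 -0.1575917   0.12830758]
```

View pics/c5.png

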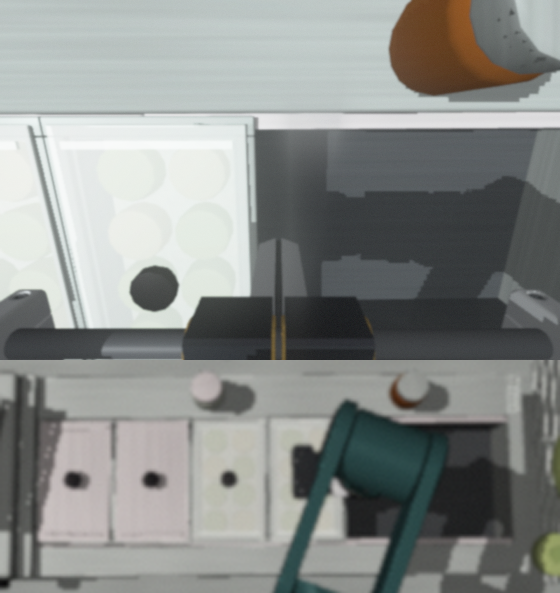

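The train is home. The tool has stalled at y = −0.1576 with the force up from 9 to 21 N, and the top view shows no dark gap at the stop (column 39). I'll back straight off before lifting.

Emit:
{"method": "servo_tool", "body": {
  "targets": "0 0.02 0 0 0 0 0;0 0.06 0 0 0 0 0;0 0.1 0 0 0 0 0;0 0.14 0 0 0 0 0;0 0.2 0 0 0 0 0;0 0.2 0 0 0 0 0;0 0.2 0 -0.1 0 0 0;0 0.2 0 -0.25 0 0 0;0 0.2 0 -0.4 0 0 0;0 0.2 0 -0.5 0 0 0;0 0.2 0 -0.5 0 0 0"
}}

```text
time: 8.72
tool_pos: [0.5307, -0.1997, 0.2604]
ee_rot: [-3.129, -0.005, -1.586]
wrist_force: [-0.1, 0.1, 1.0]
width: 0.0007
```

Emit:
{"method": "servo_tool", "body": {
  "targets": "0 0.2 0.4 0 0 0 0;0 0.4 0.9 0 0 0 0;0 0.4 0.9 0 0 0 0;0 0.4 0.9 0 0 0 0;0 0.4 0.9 0 0 0 0;0 0.4 0.9 0 0 0 0;0 0.4 0.9 0 0 0 0;0 0.4 0.9 0 0 0 0;0 0.4 0.9 0 0 0 0"
}}

```text
time: 9.47
tool_pos: [0.302, -0.295, 0.252]
ee_rot: [-3.141, 0.001, -1.586]
wrist_force: [0.2, 0.7, 0.7]
width: 0.0005
```

```bash
python3 - <<'E'
from h import *
print(get_obs()["wrist_force"],get_obs()["tool_pos"],get_obs()["time"])
t=vision.snapshot("top")["image"][:,:,::-1]; c=vision.snapshot("scene")["image"][:,:,::-1]
t=cv2.resize(t[190:290,170:410],None,fx=3,fy=3,interpolation=cv2.INTER_CUBIC)
c=cv2.resize(c[150:270,140:428],None,fx=2.5,fy=2.5,interpolation=cv2.INTER_CUBIC)
cv2.imwrite("pics/c6.png",np.vstack([t,c]))
E
```

```text
[0.181989   0.66062241 0.684885  ] [ 0.30196712 -0.2949913   0.25195279] 9.4667
```

View pics/c6.png

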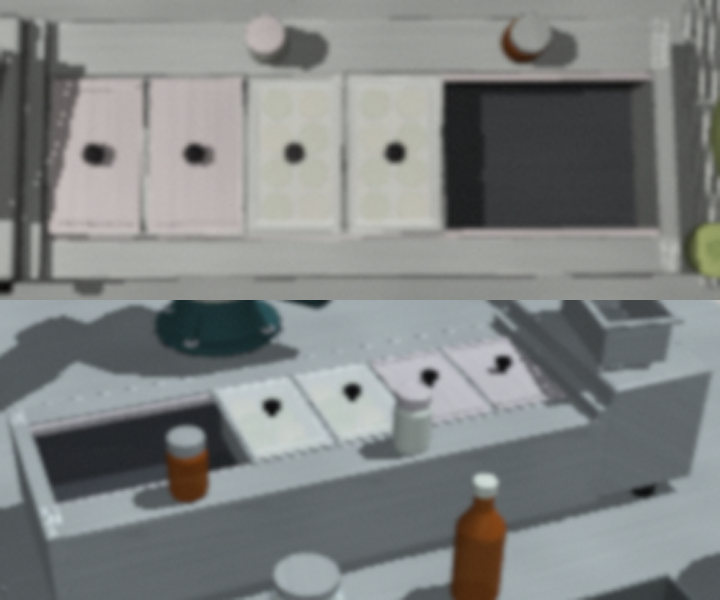

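```bash
python3 - <<'E'
from h import *
s=vision.snapshot("top"); c=vision.snapshot("scene")
g=cv2.cvtColor(s["image"],cv2.COLOR_RGB2GRAY)
pts=[]
for u in (93,194,293,395):
    x0=int(u/3+170)-6; y0=190+50-6
    p=g[y0:y0+12,x0:x0+12].astype(float); m=np.clip(110-p,0,None); v,uu=np.mgrid[:12,:12]
    P=ray(s,(x0+(m*uu).sum()/m.sum(),y0+(m*v).sum()/m.sum()),.164); pts.append(P)
pts=np.array(pts); print(np.round(pts,4),np.linalg.norm(np.diff(pts,axis=0),axis=1),np.linalg.norm(pts[0]-pts[3]))
for a,b in [((395,152),(272,407-300)),((93,152),(503,363-300))]:
    print(ray2((s,((a[0]+.5)/3+169.5,(a[1]+.5)/3+189.5)),(c,((b[0]+.5)/2.5+139.5,(b[1]+.5)/2.5+149.5))))
E
```

```text
[[ 0.5332  0.2295  0.164 ]
 [ 0.5314  0.1216  0.164 ]
 [ 0.5301  0.016   0.164 ]
 [ 0.528  -0.0926  0.164 ]] [0.10794342 0.10556618 0.1086114 ] 0.3221192838752238
(array([ 0.52838149, -0.09242297,  0.16415349]), np.float64(4.147385899702408e-05))
(array([0.53496334, 0.23100601, 0.1644976 ]), np.float64(0.0021365511584795827))
```

```bash
python3 -c "
from bench import robot; print(robot.close_job())"
```

```text
the job is handed in; nothing more can be done
None
```

I slid the row of four pans home against the end stop and handed the job in at about 9.5 s of the 32 s allowed. I used the shut fingers, on the rail's centre line against the last pan's rim edge. `close_job` gives no verdict, so the checks below are my own.

- **Push:** the force ran at about 9 N and rose to 21 N when the train stalled at the stop, against limits of 80 N on a pan and 120 N at the wrist. I then backed straight off before lifting clear, and the final wrist force was about zero.
- **Closed up:** the knobs' first-to-last spacing is 322–323 mm, against 324 mm for four touching pans. One spacing read 105.6 mm, which is less than a touching pair can measure, so I put it down to pixel error.
- **At the stop:** the last pan's knob is at y ≈ −0.0925. That puts it about 378 mm from a stop face at y ≈ 0.286, taken from the far wall plus the 664 mm trough length. My first direct sighting of the stop was 3–6 mm nearer, but the force rise and the missing dark gap in the top view support the farther value.
- **Seating:** the knobs stand at z ≈ 0.164–0.165, measured in two views. They were 0.167–0.171 at the start and 0.167 by the text, so they differ by a few mm, which I take as measuring error. The pans look level in both views.
- **Bystanders:** the shakers, jar and bottle look unmoved by eye in the final pictures. I did not measure them, and the cakes and spare pan are only partly in frame.

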